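Dock the handle carrier right way round and set the vibrating table's timer

ROBOT

A 6-joint arm with a two-finger parallel gripper is mounted at the origin on the work surface; the furniture and walls round the work are solid. World frame = base frame: x ahead of the robot, y to its left, z up, the work surface at z = 0. Lengths are in m, angles in rad, forces in N, time in s.
With the tool pointing down it reaches from about 0.425 to 0.95 m from the base axis. Payload 14.7 kg.
Tool frame: the origin (TCP) lies midway between the tips of the shut fingers; the grasp point (between the pads) lies 19 mm behind it; z points along the fingers, y is the line along which they close (so a half turn about z gives the same grasp; the last joint's range is limited). The gripper opens to 85 mm and grips with 20 to 120 N. Pads are 22 mm wide; open, the fingers measure 114 mm over their backs; the gripper's body (76 mm by 85 mm) begins 54 mm behind the grasp point. The pads swing forward as they close: fully open they stand 13 mm farther back than shut.
Start: joints at [1.246, 0.48, 1.596, -0, 1.065, -0.047], TCP at [0.178, 0.625, 0.231] pointing down, gripper open.
Joint ranges: [-2.75, 2.75], [-0.82, 2.05], [0.23, 2.67], [-1.56, 4.7], [0.09, 2.69], [-2.92, 2.92]. Speed limits (rad/s): [1.89, 1.89, 2.39, 3.01, 3.01, 3.01].

INTERFACE

Orientations are given as a unit quaternion [x, y, z, w].
In Python, from plant import observe, camera, sign_off gives the robot as it stands. The module is installed in compiled form; this text tells all that it offers.
- The arm moves only by the shell command python3 -m inch 'ROWS' [OPENING] [FORCE]. ROWS is JSON, a list of rows, each a list of 2 entries, a list of its own where there are three numbers: the shift along the tool's x, y, z in m, then the turn about the tool's z in rad. In form: [[[x, y, z], twist], ...]. A call has 1 to 5 rows; each row shifts and turns the commanded pose from where the row before left it, along the tool's axes as they then stand; what a row does not reach is not made up. A row lasts 1/10 s, in which the tool goes at most 50 mm and 8.59 degrees, less where a joint would pass 70% of its speed; a pose out of reach is approached as far as the arm can. A call with a gripper value outside its range is refused whole. OPENING is the opening, from 0 (shut) to 1 (fully open), set as the call begins (- or left out, the last holds). The fingers move at their own pace and stop on an object; FORCE is the grip in N (left out, the last holds). Time passes only in rows, so rows that do not move let the fingers close. It gives the time, the measured TCP pose, the force, the opening and the grip force at its end, in the units of the state.
- observe(): the state, without advancing time (a new reading comes with each control period).
- camera(name): name is "side" or "top" or "wrist"; returns a dict with "img" (400x640x3 uint8, red, green, blue), "camera_matrix" (3x3 intrinsics, pixels), "rvec" (rotation vector, rad) and "tvec" (3), from world to camera coordinates, as OpenCV has them. Camera axes: x right, y down, z forward; pixel columns grow to the right and rows downward; lengths in m; the calibration is good to about 2 mm. The wrist camera is an equidistant fisheye: a pixel r from the principal point sees the ray r / f radians off the axis. A picture is of the moment at which its call begins. There is no depth.
- sign_off(): hands the job in; it is judged then, once.
The state is a dict: "time": time; "joint_positions": joint angles; "joint_velocities": joint speeds; "joint_efforts": joint torques, N m; "tcp_pos": TCP position; "ee_rot": TCP orientation; "contact_force": force on the tool from outside, world axes, zero at the start; "torque": the same for the moment, N m; "finger_gap": opening from 0.0 (shut) to 1.0 (fully open); "grasp_force": force on a finger pad.
Only numpy, scipy, OpenCV 4.12 (cv2) and the standard library are available. Lean on these libraries where they do the work, as an engineer would, in place of code of your own. Each camera call takes 0.05 s, during which the arm holds its last target. There are 200 camera calls.

TASK

Someone slid the carrier of freshly glued brush handles into the vibrating table back to front: draw it out, turn it end for end and slide it in keyed yellow end first, fully home against the yellow end stop, keeping it level because the glue is wet. Before or after that, turn the click-stop timer knob on the sloping desk anticlockwise right back to its zero stop and then exactly four clicks clockwise, counted by feel. Do not disturb the glue bottle or the brush standing beside the table.

Things in the scene. Friction and masses are not known exactly. Their poses are not given: they have to be found in the camera images.
- jogger: Vibrating table, fixed: grey base 310 x 124 mm, aluminium plate with a lane of two steel guides, blue sloping desk. Origin on the bench top below the mouth of the guides, on the lane's centre line. x runs level along the lane from mouth to stop and desk (away from the robot), y left, z up. Table plate from x = -80 to 98, its top (lane floor) at z = 42; desk x = 104 to 224, up to 179 mm high.
- lane_stop (a point): Lane floor, centre line, at the face of the yellow end stop (22 mm high): jogger x = 90, z = 42 mm; axes as jogger. A brass key 14 mm wide and 7 mm high stands on the centre line from the stop 31 mm towards the mouth; the carrier's notch clears it, its other end stops against it.
- lane_mouth (a point): Lane floor, centre line, where the straight guides begin: jogger x = 0, z = 42 mm; axes as jogger. Guides run to x = 98, 108 mm apart inside, flared to x = -25, lined with slippery plastic. Lips on them overhang inwards, 92 mm apart, undersides 12 mm and tops 16 mm above the floor, front ends curled up 4 mm: the base plate goes in and out only by sliding along x.
- carrier: Carrier, 0.3 to 0.6 kg: aluminium base plate 140 x 104 x 8 mm with six black brush handles fixed in it (tops 70 mm up), upright end plates and a wooden bar above. Origin: centre of the underside; x along it to the keyed end (yellow end plate, notch 20 mm wide, 34 mm deep in the base plate), z up. The other end is grey, without notch. It starts in the lane back to front, 4 to 50 mm off the key.
- carrier_bar (a point): Centre of the wooden carrying bar (16 mm wide, 18 mm high, 138 mm long along the carrier's x): 104 mm above the carrier's origin, centre of mass straight below; axes as carrier. Grip it here from above, across the bar; the tops of the brush handles are 25 mm below the bar's underside. When home it is 70 mm short of lane_stop along the lane.
- carrier_key_end (a point): Middle of the lower edge of the carrier's keyed (yellow) end: carrier x = 70, y = 0, z = 0 mm. It meets lane_stop when the carrier is home.
- timer (a joint): Angle of the timer knob, rad: 0 at the zero stop (fully anticlockwise), growing clockwise as seen facing the desk, 2.79 at the far stop. Spring detents every 20 degrees (0.349 rad) from 0; about 0.16 N m takes it from click to click, and let go it settles in the nearest. Four clicks is 1.396. It starts at the first, second or third click.
- timer_grip (a point): On the knob's axis, turning with it: z out along the axis (leaning 35 degrees from vertical, towards the lane mouth), x along the bar grip to its white pointer end. Black disc 60 mm wide with a bar 54 long, 15 thick, 34 mm high; this point is 7 mm below the bar's top, 25 mm above the disc. At zero the pointer is 40 degrees left of straight up the slope. Grip across the bar, tool along the axis.
- glue_bottle: Bystander: white squeeze bottle with an orange nozzle, 54 mm wide, 161 mm tall, standing loose to the left of the table's front end. Origin at its foot.
- brush_back: Bystander: finished shaving brush, black handle and cream tuft, 62 mm wide, 126 mm tall, standing loose to the left of the blue desk. Origin at its foot.

How it is judged:
By the outcome, as a careful person would: the job done as asked, in the order asked, and still so for the second after the job is handed in, with the robot touching nothing.
It also fails if it takes over 66 s, if anything falls off the work surface, if the arm or the gripper's body presses on something with over 40 N, if the wrist force passes 120 N, or if a joint passes its speed limit or range.

## Working session

There is one attempt and no reset: what is moved stays moved. The work goes in short steps, Python scripts to look and compute and a shell command to move; the robot and the scene stay as the last step left them, time stands still between calls to the robot, and variables do not carry over. Pictures are saved under pics/ and viewed, at most 10 in all, crops included, and the job is handed in when it is done.

```bash
mkdir -p pics
python3 - <<'E'
from plant import observe,camera
import cv2,numpy as np
for n in("side","top","wrist"):
    c=camera(n); cv2.imwrite(f"pics/{n}0.png",c["img"][:,:,::-1]); R=cv2.Rodrigues(np.array(c["rvec"]))[0]
    print(n,c["camera_matrix"],(-R.T@np.array(c["tvec"]).ravel()).round(3),R.round(3).tolist())
print(observe())
E
```

```text
side [[412.81014905   0.         320.56944265]
 [  0.         412.81014905 194.14140338]
 [  0.           0.           1.        ]] [0.544 0.483 0.492] [[-0.998, 0.065, -0.001], [0.028, 0.429, -0.903], [-0.058, -0.901, -0.43]]
top [[372.14108249   0.         316.83136459]
 [  0.         372.14108249 201.21256   ]
 [  0.           0.           1.        ]] [ 0.427 -0.279  0.984] [[0.008, -1.0, -0.006], [-0.997, -0.008, -0.081], [0.081, 0.006, -0.997]]
wrist [[309.70691629   0.         321.53428509]
 [  0.         309.70691629 197.34266496]
 [  0.           0.           1.        ]] [0.11  0.644 0.373] [[0.274, 0.962, -0.001], [0.925, -0.263, 0.275], [0.265, -0.076, -0.961]]
{'time': 0.15, 'joint_positions': array([ 1.24638926e+00,  4.80676864e-01,  1.59671420e+00, -1.13656895e-05,
        1.06510063e+00, -4.66081864e-02]), 'joint_velocities': array([ 0.0002418 ,  0.00067792, -0.00358175, -0.0020342 , -0.00054267,
       -0.0012014 ]), 'joint_efforts': array([ 6.58180597e-04, -9.51141143e+01, -4.30463612e+01, -8.91652849e-05,
        7.89752085e-03, -1.03163421e-05]), 'tcp_pos': array([0.17814769, 0.62479614, 0.23083247]), 'ee_rot': array([ 1.38450496e-01,  9.90369253e-01, -4.42724090e-04, -7.80268526e-05]), 'contact_force': array([ 0.21997132, -0.71217692, -0.28176819]), 'torque': array([-0.02080942, -0.03288201,  0.0373012 ]), 'grasp_force': 0.0, 'finger_gap': 1.0004270108938231}
```

View pics/side0.png

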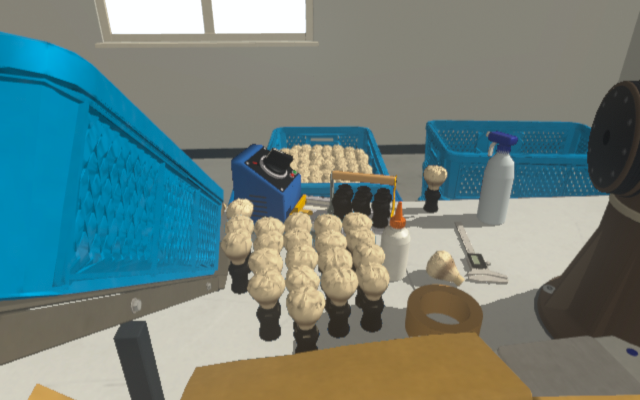

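View pics/top0.png

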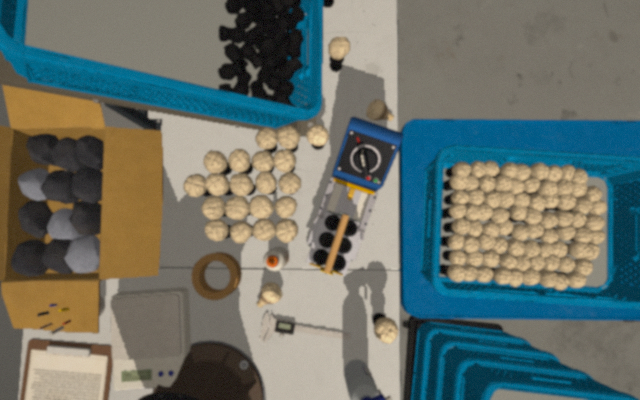

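Side view: blue desk at (265,180), carrier bar at (365,178), glue bottle at (397,245). Top view: bar from (330,270) to (346,217), knob at about (366,157), table lane running up and to the right.

Run:
```python
import cv2
a=cv2.imread("pics/top0.png")[105:285,295:415]
cv2.imwrite("pics/topc.png",cv2.resize(a,None,fx=3.3,fy=3.3,interpolation=cv2.INTER_CUBIC))
a=cv2.imread("pics/wrist0.png");cv2.imwrite("pics/w0.png",a)
```

```text
(no output)
```

View pics/topc.png

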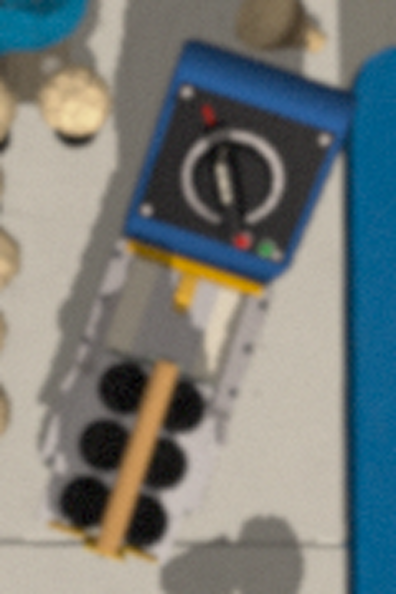

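```bash
cat > h.py <<'E'
import cv2,numpy as np
from plant import observe,camera
from scipy.spatial.transform import Rotation as Ro
def ray(c,uv):
    K=np.array(c["camera_matrix"]);R=cv2.Rodrigues(np.array(c["rvec"]))[0];o=-R.T@np.array(c["tvec"]).ravel()
    p=(np.atleast_2d(uv)-K[:2,2])/K[0,0]
    if c.get("fish"):
        r=np.linalg.norm(p,axis=1);d=np.c_[p*(np.sin(r)/np.maximum(r,1e-9))[:,None],np.cos(r)]
    else: d=np.c_[p,np.ones(len(p))]
    return o,d@R
def onz(c,uv,z):
    o,d=ray(c,uv);return o+d*((z-o[2])/d[:,2])[:,None]
def cam(n):
    c=camera(n);c["fish"]=n=="wrist";return c
def mask(img,lo,hi,roi=None):
    h=cv2.inRange(cv2.cvtColor(img,cv2.COLOR_RGB2HSV),lo,hi)
    if roi: m=np.zeros_like(h);x0,y0,x1,y1=roi;m[y0:y1,x0:x1]=1;h=h*m
    return h
def big(m,n=1):
    return sorted(cv2.findContours(m,cv2.RETR_EXTERNAL,cv2.CHAIN_APPROX_NONE)[0],key=cv2.contourArea)[::-1][:n]
E
python3 - <<'E'
from h import *
c=cam("top");im=c["img"];roi=(295,105,400,285)
def rep(name,lo,hi,z,n=2,roi=roi):
    for k in big(mask(im,lo,hi,roi),n):
        r=cv2.minAreaRect(k);b=cv2.boxPoints(r);print(name,cv2.contourArea(k),np.round(r[0],1),onz(c,b,z)[:,:2].round(4).tolist(),onz(c,[r[0]],z)[0,:2].round(4))
rep("bar",(8,70,90),(19,220,255),.155)
rep("yel",(20,140,100),(32,255,255),.064)
rep("blue",(105,120,60),(125,255,255),.16,1,(320,105,402,200))
rep("orange",(3,150,120),(12,255,255),.161,1,(255,240,295,275))
for u,v in [(345,218),(330,268)]: print(cv2.cvtColor(im,cv2.COLOR_RGB2HSV)[v,u-3:u+4].tolist())
E
```

```text
bar 473.5 [336. 244.] [[0.3557, -0.2589], [0.4708, -0.3325], [0.4433, -0.3757], [0.3288, -0.3018]] [ 0.3993 -0.317 ]
bar 335.5 [315.2 133.2] [[0.6537, -0.232], [0.6864, -0.2635], [0.6438, -0.3059], [0.6114, -0.2744]] [ 0.6488 -0.269 ]
yel 122.0 [351.7 191.1] [[0.5275, -0.3053], [0.5611, -0.3169], [0.5273, -0.414], [0.4939, -0.4022]] [ 0.5274 -0.3597]
yel 2.5 [332.2 271.4] [[0.3287, -0.3053], [0.3346, -0.317], [0.3308, -0.319], [0.3249, -0.3073]] [ 0.3298 -0.3121]
blue 3094.0 [367.4 154.5] [[0.5529, -0.3066], [0.6861, -0.3498], [0.647, -0.4666], [0.5149, -0.4222]] [ 0.5998 -0.3863]
orange 42.5 [272.  260.5] [[0.3721, -0.1655], [0.3723, -0.1874], [0.3528, -0.1878], [0.3526, -0.1658]] [ 0.3624 -0.1766]
[[16, 137, 162], [16, 139, 184], [16, 143, 195], [16, 144, 197], [16, 140, 195], [16, 134, 184], [17, 119, 146]]
[[16, 141, 192], [16, 141, 194], [17, 140, 198], [16, 135, 187], [15, 119, 163], [16, 107, 119], [14, 86, 71]]
```

```bash
python3 -m inch '[[[0,0,-0.05],0],[[0,0,-0.05],0],[[0,0,-0.05],0],[[-0.033,-0.032,0],0],[[-0.033,-0.032,0],0]]' 1 60; for i in 1 2; do python3 -m inch '[[[-0.033,-0.032,0],0],[[-0.033,-0.032,0],0],[[-0.033,-0.032,0],0],[[-0.033,-0.032,0],0],[[-0.033,-0.032,0],0]]'; done
```

```text
time: 0.7
tcp_pos: [0.2244, 0.5456, 0.3826]
ee_rot: [0.137, 0.991, 0.001, 0.0]
contact_force: [0.4, -0.3, -1.4]
finger_gap: 0.996
grasp_force: 0.0
time: 1.2
tcp_pos: [0.3394, 0.3446, 0.3813]
ee_rot: [0.138, 0.99, 0.0, 0.0]
contact_force: [0.1, 0.7, -0.6]
finger_gap: 0.999
grasp_force: 0.0
time: 1.7
tcp_pos: [0.4543, 0.1454, 0.3814]
ee_rot: [0.138, 0.99, 0.0, 0.0]
contact_force: [0.8, 1.2, 0.2]
finger_gap: 0.999
grasp_force: 0.0
```

```bash
for i in 1 2; do python3 -m inch '[[[-0.012,-0.043,0],0],[[-0.012,-0.043,0],0],[[-0.012,-0.043,0],0],[[-0.012,-0.043,0],0],[[-0.012,-0.043,0],0]]'; done; python3 -m inch '[[[0,0,0],0.045],[[0,0,0],0]]'
python3 - <<'E'
from h import *
c=cam("wrist");np.save("w1.npy",c,allow_pickle=True)
cv2.imwrite("pics/w1.png",c["img"][:,:,::-1]);s=cam("side");np.save("s1.npy",s,allow_pickle=True);cv2.imwrite("pics/s1.png",cv2.resize(s["img"][110:240,210:450,::-1],None,fx=3,fy=3))
print(observe()["joint_positions"].round(3))
E
```

```text
time: 2.2
tcp_pos: [0.452, -0.0778, 0.3814]
ee_rot: [0.138, 0.99, -0.0, 0.0]
contact_force: [1.0, 0.7, -0.2]
finger_gap: 1.001
grasp_force: 0.0
time: 2.7
tcp_pos: [0.4507, -0.3011, 0.3813]
ee_rot: [0.139, 0.99, 0.0, 0.0]
contact_force: [1.2, -0.2, -0.3]
finger_gap: 1.001
grasp_force: 0.0
time: 2.9
tcp_pos: [0.4508, -0.3002, 0.3808]
ee_rot: [0.162, 0.987, 0.0, -0.0]
contact_force: [-0.3, 0.5, -0.4]
finger_gap: 0.997
grasp_force: 0.0
[-0.641  0.202  1.637  0.     1.303 -1.89 ]
```

View pics/w1.png

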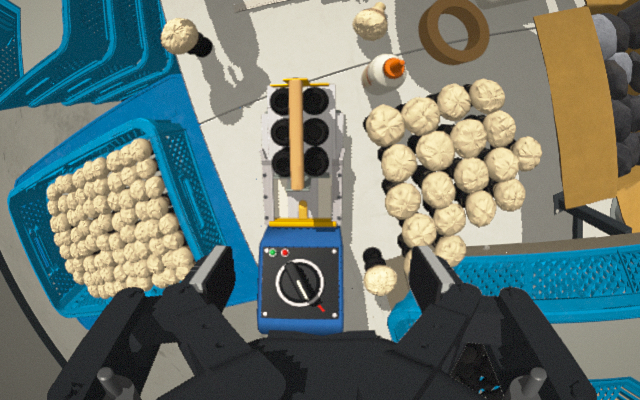

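View pics/s1.png

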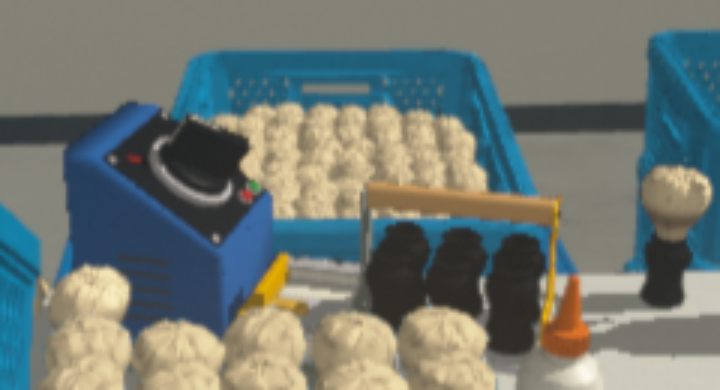

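The wrist view shows the bar running (294,80)–(298,188), knob ring centred near (300,283) with its pointer to lower right (left of up-slope, about click 1). Bottle nozzle is at (397,68). The side crop shows the knob at about (205,155) and the carrier standing upright.

Run:
```python
from h import *
w=np.load("w1.npy",allow_pickle=True).item();t=cam("top")
def bar(c,roi,z):
    k=big(mask(c["img"],(10,105,110),(19,220,255),roi))[0];p=onz(c,k[:,0,:].astype(float),z)[:,:2]
    r=cv2.minAreaRect((p*1000).astype(np.float32));b=cv2.boxPoints(r);e=b[1]-b[0],b[2]-b[1];e=max(e,key=np.linalg.norm)
    print("bar",np.round(r[0],1),np.round(r[1],1),np.degrees(np.arctan2(e[1],e[0])).round(2))
bar(w,(280,70,310,200),.155);bar(t,(320,205,355,285),.155)
def pts(c,roi,lo,hi,n):
    return big(mask(c["img"],lo,hi,roi),n)
def ring(c,roi):
    k=pts(c,roi,(0,0,130),(180,50,255),1)[0];h=cv2.convexHull(k);e=cv2.fitEllipse(h);print("ring",np.round(e[0],1),np.round(e[1],1));return e[0]
a=ring(w,(272,255,328,312));b=ring(t,(345,138,388,180))
def tri(a,b):
    o1,d1=ray(w,[a]);o2,d2=ray(t,[b]);d1=d1[0];d2=d2[0];s=np.linalg.lstsq(np.c_[d1,-d2],o2-o1,rcond=None)[0]
    p,q=o1+s[0]*d1,o2+s[1]*d2;print("tri",p.round(4),q.round(4))
tri(a,b)
for c,roi in((w,(262,205,345,230)),(t,(325,170,380,200))):
    k=pts(c,roi,(20,120,90),(32,255,255),1)[0];p=onz(c,k[:,0,:].astype(float),.064)[:,:2]
    r=cv2.minAreaRect((p*1000).astype(np.float32));print("stop",np.round(r,1) if 0 else r)
k=pts(w,(250,228,350,335),(105,130,50),(125,255,255),1)[0];r=cv2.boxPoints(cv2.minAreaRect(k));print("desk px",r.tolist())
o=pts(w,(380,50,410,85),(3,150,120),(12,255,255),1)[0].reshape(-1,2).mean(0);print("nozzle",onz(w,[o],.14))
```

```text
bar [ 400.7 -316.1] [ 16.5 132.2] -18.42Traceback (most recent call last):
  File "<stdin>", line 7, in <module>
  File "<stdin>", line 4, in bar
IndexError: list index out of range
```

Run:
```python
from h import *
w=np.load("w1.npy",allow_pickle=True).item();t=cam("top");t["img"]=cv2.imread("pics/top0.png")[:,:,::-1].copy()
def bar(c,roi,z):
    k=big(mask(c["img"],(10,105,110),(19,220,255),roi))[0];p=onz(c,k[:,0,:].astype(float),z)[:,:2]
    r=cv2.minAreaRect((p*1000).astype(np.float32));b=cv2.boxPoints(r);e=b[1]-b[0],b[2]-b[1];e=max(e,key=np.linalg.norm)
    print("bar",np.round(r[0],1),np.round(r[1],1),np.degrees(np.arctan2(e[1],e[0])).round(2))
bar(w,(280,70,310,200),.155);bar(t,(320,205,355,285),.155)
def pts(c,roi,lo,hi,n):
    return big(mask(c["img"],lo,hi,roi),n)
def ring(c,roi):
    k=pts(c,roi,(0,0,130),(180,50,255),1)[0];h=cv2.convexHull(k);e=cv2.fitEllipse(h);print("ring",np.round(e[0],1),np.round(e[1],1));return e[0]
a=ring(w,(272,255,328,312));b=ring(t,(345,138,388,180))
def tri(a,b):
    o1,d1=ray(w,[a]);o2,d2=ray(t,[b]);d1=d1[0];d2=d2[0];s=np.linalg.lstsq(np.c_[d1,-d2],o2-o1,rcond=None)[0]
    p,q=o1+s[0]*d1,o2+s[1]*d2;print("tri",p.round(4),q.round(4))
tri(a,b)
for c,roi in((w,(262,205,345,230)),(t,(325,170,380,200))):
    k=pts(c,roi,(20,120,90),(32,255,255),1)[0];p=onz(c,k[:,0,:].astype(float),.064)[:,:2]
    print("stop",cv2.minAreaRect((p*1000).astype(np.float32)))
k=pts(w,(250,228,350,335),(105,130,50),(125,255,255),1)[0];print("desk px",cv2.boxPoints(cv2.minAreaRect(k)).tolist())
o=pts(w,(380,50,410,85),(3,150,120),(12,255,255),1)[0].reshape(-1,2).mean(0);print("nozzle",onz(w,[o],.14))
```

```text
bar [ 400.7 -316.1] [ 16.5 132.2] -18.42
bar [ 400.2 -318. ] [ 19.4 135.4] -18.94
ring [296.7 283.8] [42.5 46. ]
ring [367.3 158.1] [25.5 26.8]
tri [ 0.5946 -0.3861  0.1476] [ 0.5939 -0.3877  0.1477]
stop ((526.299072265625, -359.172119140625), (105.58881378173828, 35.20058059692383), 71.5379409790039)
stop ((526.6394653320312, -360.83306884765625), (100.46913146972656, 36.39664840698242), 71.8128890991211)
desk px [[257.0, 228.0], [342.0, 228.0], [342.0, 334.0], [257.0, 334.0]]
nozzle [[ 0.3666154  -0.17651776  0.14      ]]
```

```bash
python3 -m inch '[[[0.0085,-0.0063,0.03],0],[[0.0085,-0.0063,0.03],0],[[0.0085,-0.0063,0.03],0],[[0.0085,-0.0063,0.03],0],[[0.0085,-0.0063,0.03],0]]' 1 60; python3 -m inch '[[[0,0,0.03],0],[[0,0,0.03],0],[[0,0,0.03],0],[[0,0,0.014],0],[[0,0,0],0]]'
python3 -m inch '[[[0,0,0],0],[[0,0,0],0],[[0,0,0],0],[[0,0,0],0],[[0,0,0],0]]' 0 60;python3 -m inch '[[[0,0,0],0],[[0,0,0],0],[[0,0,0],0],[[0,0,0],0]]'
```

```text
time: 3.6
tcp_pos: [0.4008, -0.3148, 0.2306]
ee_rot: [0.16, 0.987, -0.0, 0.0]
contact_force: [0.1, -0.9, -0.6]
finger_gap: 1.0
grasp_force: 0.0
time: 4.1
tcp_pos: [0.4003, -0.3141, 0.1258]
ee_rot: [0.16, 0.987, 0.001, -0.001]
contact_force: [-0.7, -1.5, 0.5]
finger_gap: 1.001
grasp_force: 0.0
time: 4.6
tcp_pos: [0.4012, -0.3158, 0.1279]
ee_rot: [0.161, 0.987, -0.0, 0.0]
contact_force: [-1.4, 1.5, 10.9]
finger_gap: 0.178
grasp_force: 58.3
time: 5.0
tcp_pos: [0.4012, -0.3159, 0.1279]
ee_rot: [0.161, 0.987, -0.0, 0.0]
contact_force: [-0.9, 2.0, 8.7]
finger_gap: 0.178
grasp_force: 58.8
```

```bash
python3 -m inch '[[[0,0,-0.001],0],[[0.005,0,-0.0005],0],[[0.008,0,0],0],[[0.01,0,0],0],[[0.01,0,0],0]]'; python3 -m inch '[[[0.01,0,0],0],[[0.01,0,0],0],[[0.005,0,0],0],[[0,0,0],0]]'
python3 - <<'E'
from h import *
s=cam("side");cv2.imwrite("pics/s2.png",cv2.resize(s["img"][130:250,250:450,::-1],None,fx=3,fy=3))
o=observe();print(o["tcp_pos"],o["contact_force"],o["torque"])
E
```

```text
time: 5.5
tcp_pos: [0.3684, -0.3046, 0.1287]
ee_rot: [0.161, 0.987, 0.0, -0.0]
contact_force: [0.4, -0.4, -2.9]
finger_gap: 0.177
grasp_force: 58.5
time: 5.9
tcp_pos: [0.3452, -0.297, 0.1289]
ee_rot: [0.161, 0.987, 0.0, -0.0]
contact_force: [0.2, -0.2, -3.5]
finger_gap: 0.176
grasp_force: 58.5
[ 0.34581612 -0.2973496   0.12894767] [ 0.49671573  0.51560458 -4.21237643] [-0.01767725  0.03098255  0.0111718 ]
```

View pics/s2.png

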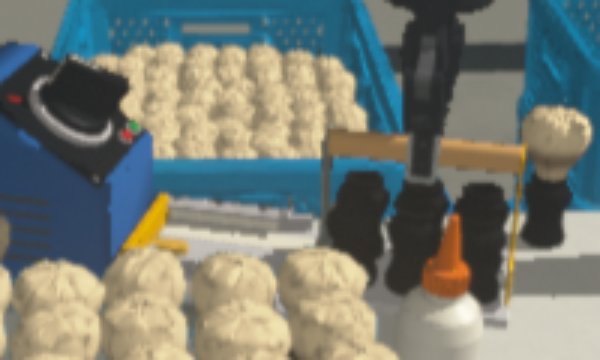

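The carrier is clear of the guides (their ends at about (310,225), its edge beyond at (330,215)), level in the grip, with the bottle standing in front at (450,300).

```bash
python3 -m inch '[[[0,0,-0.004],0],[[0,0,-0.008],0],[[0,0,-0.012],0]]'; python3 -m inch '[[[0,0,-0.026],0],[[0,0,-0.03],0],[[0,0,-0.03],0],[[0,0,-0.026],0],[[0,0,-0.014],0]]'; python3 -m inch '[[[0,0,0],0.05],[[0,0,0],0.1],[[0,0,0],0.14],[[0,0,0],0.14],[[0,0,0],0.14]]'
```

```text
time: 6.25
tcp_pos: [0.346, -0.2971, 0.1532]
ee_rot: [0.161, 0.987, 0.0, -0.0]
contact_force: [-0.9, -0.8, -3.0]
finger_gap: 0.175
grasp_force: 58.5
time: 6.75
tcp_pos: [0.3467, -0.2977, 0.2817]
ee_rot: [0.161, 0.987, -0.001, 0.001]
contact_force: [-0.0, 0.5, -3.7]
finger_gap: 0.177
grasp_force: 59.0
time: 7.25
tcp_pos: [0.3461, -0.2972, 0.2795]
ee_rot: [0.434, 0.901, -0.0, 0.0]
contact_force: [-0.1, 0.5, -3.8]
finger_gap: 0.179
grasp_force: 59.0
```

```bash
for i in 1 2 3; do python3 -m inch '[[[0,0,0],0.14],[[0,0,0],0.14],[[0,0,0],0.14],[[0,0,0],0.14],[[0,0,0],0.14]]' >/dev/null; done; python3 -m inch '[[[0,0,0],0.14],[[0,0,0],0.12],[[0,0,0],0.1],[[0,0,0],0.07],[[0,0,0],0.042]]';python3 -m inch '[[[0,0,0],0],[[0,0,0],0]]'
python3 - <<'E'
from h import *
c=cam("wrist");np.save("w2.npy",c,allow_pickle=True);cv2.imwrite("pics/w2.png",c["img"][:,:,::-1])
o=observe();x=Ro.from_quat(o["ee_rot"]).as_matrix();print(o["tcp_pos"],np.degrees(np.arctan2(x[1,0],x[0,0])),o["joint_positions"])
E
```

```text
time: 9.25
tcp_pos: [0.3461, -0.2972, 0.2795]
ee_rot: [0.987, -0.162, 0.0, 0.0]
contact_force: [0.1, 0.2, -3.5]
finger_gap: 0.175
grasp_force: 59.0
time: 9.45
tcp_pos: [0.3461, -0.2972, 0.2792]
ee_rot: [0.987, -0.16, 0.0, 0.0]
contact_force: [-0.0, 0.3, -3.7]
finger_gap: 0.172
grasp_force: 59.0
[ 0.34601633 -0.29721311  0.27911604] -18.43548397190017 [-7.76132613e-01  1.51909968e-01  1.95942447e+00 -2.07060007e-05
  1.02994094e+00  1.11643429e+00]
```

View pics/w2.png

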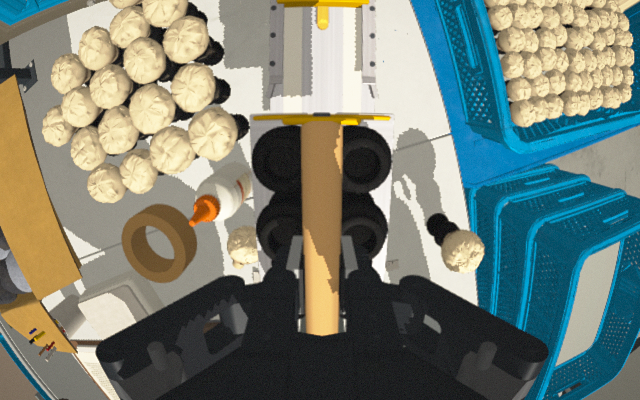

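Run:
```python
from h import *
w=np.load("w2.npy",allow_pickle=True).item();o=observe();T=o["tcp_pos"]
u=np.array([np.cos(np.radians(-18.4)),np.sin(np.radians(-18.4))]);n=np.array([-u[1],u[0]])
def show(name,k,z):
    p=onz(w,k.reshape(-1,2).astype(float),z)[:,:2]-T[:2];a,b=p@u,p@n
    r=cv2.minAreaRect((p*1000).astype(np.float32));e=np.diff(np.vstack([cv2.boxPoints(r)]*2)[:3],axis=0)
    print(name,"along",a.min().round(4),a.max().round(4),"lat",b.min().round(4),b.max().round(4),((b.min()+b.max())/2).round(4),np.degrees(np.arctan2(e[:,1],e[:,0])).round(1))
im=w["img"]
show("bar",big(mask(im,(8,80,90),(19,220,255),(290,128,356,240)))[0],T[2]+.027)
show("endpl",big(mask(im,(20,120,90),(32,255,255),(240,105,400,128)))[0],T[2]+.02)
show("key",big(mask(im,(20,120,90),(32,255,255),(305,8,340,35)))[0],.049)
show("stop",big(mask(im,(20,120,90),(32,255,255),(265,0,380,7)))[0],.064)
hsv=cv2.cvtColor(im,cv2.COLOR_RGB2HSV)
for v in(40,70,85): print(v,hsv[v,255:395,2].tolist())
```

```text
bar along 0.0187 0.0631 lat -0.0083 0.0073 -0.0005 [-18.4  71.6]
endpl along 0.0643 0.0682 lat -0.0274 0.0268 -0.0003 [-18.6  71.4]
key along 0.1696 0.1972 lat -0.007 0.0049 -0.0011 [-18.4  71.6]
stop along 0.1947 0.2043 lat -0.0544 0.0511 -0.0017 [-18.3  71.7]
40 [152, 149, 149, 148, 148, 148, 153, 148, 146, 150, 150, 146, 149, 148, 131, 141, 140, 134, 137, 136, 138, 137, 141, 141, 137, 137, 138, 132, 141, 168, 176, 178, 180, 175, 175, 179, 177, 176, 176, 176, 173, 175, 178, 178, 178, 177, 177, 149, 145, 149, 149, 149, 149, 147, 150, 160, 203, 233, 237, 234, 233, 233, 231, 232, 232, 232, 230, 228, 231, 231, 235, 233, 234, 235, 236, 234, 233, 233, 236, 236, 232, 234, 234, 235, 234, 232, 235, 236, 245, 249, 250, 250, 250, 251, 251, 251, 250, 250, 251, 252, 228, 179, 175, 175, 175, 174, 162, 151, 222, 226, 223, 221, 220, 220, 223, 225, 223, 219, 220, 221, 221, 234, 237, 237, 238, 235, 236, 236, 237, 238, 237, 238, 237, 236, 236, 237, 238, 237, 237, 238]
70 [237, 236, 239, 240, 237, 237, 230, 190, 152, 147, 152, 150, 148, 137, 131, 136, 137, 136, 135, 138, 136, 137, 140, 136, 133, 136, 
[... 573 characters left out ...]
[239, 240, 239, 239, 239, 240, 238, 196, 156, 150, 151, 155, 149, 140, 135, 138, 140, 137, 115, 102, 129, 145, 148, 147, 152, 150, 152, 148, 159, 175, 177, 178, 175, 177, 180, 177, 180, 181, 179, 180, 179, 177, 179, 176, 178, 177, 166, 153, 147, 148, 154, 155, 152, 153, 143, 152, 203, 235, 238, 237, 233, 232, 234, 236, 236, 234, 230, 232, 235, 237, 235, 236, 236, 239, 239, 238, 239, 241, 240, 239, 238, 237, 237, 237, 236, 235, 236, 240, 250, 251, 251, 251, 251, 251, 251, 251, 251, 251, 251, 251, 251, 251, 251, 251, 251, 250, 245, 239, 237, 233, 235, 235, 228, 188, 140, 152, 207, 224, 222, 224, 216, 230, 239, 239, 239, 239, 240, 239, 239, 238, 239, 239, 240, 240, 239, 240, 241, 239, 241, 240]
```

```bash
python3 -m inch '[[[0,0.001,0.01],0],[[0,0,0.025],0],[[0,0,0.03],0],[[0,0,0.03],0],[[0,0,0.025],0]]'; python3 -m inch '[[[0,0,0.015],0],[[0,0,0.01],0],[[0,0,0.005],0],[[0,0,0],0]]';  python3 -m inch '[[[0.005,0,0],0],[[0.008,0,0],0],[[0.008,0,0],0],[[0.008,0,0],0],[[0.008,0,0],0]]'
```

```text
time: 10.0
tcp_pos: [0.3451, -0.2978, 0.1569]
ee_rot: [0.987, -0.161, -0.0, -0.0]
contact_force: [-0.1, -0.2, -3.6]
finger_gap: 0.176
grasp_force: 58.9
time: 10.4
tcp_pos: [0.3456, -0.2982, 0.1286]
ee_rot: [0.987, -0.161, -0.0, -0.0]
contact_force: [0.0, -0.6, -2.8]
finger_gap: 0.178
grasp_force: 58.9
time: 10.9
tcp_pos: [0.3816, -0.3102, 0.129]
ee_rot: [0.987, -0.161, 0.0, 0.0]
contact_force: [0.8, 0.7, -3.5]
finger_gap: 0.175
grasp_force: 58.9
```

Front edge is at about −4 mm, with no contact so far. Continuing.

```bash
python3 -m inch '[[[0.008,0,0],0],[[0.008,0,0],0],[[0.008,0,0],0],[[0.008,0,0],0],[[0.008,0,0],0]]';  python3 -m inch '[[[0.008,0,0],0],[[0.008,0,0],0],[[0.008,0,0],0],[[0.008,0,0],0],[[0.004,0,0],0]]'
```

```text
time: 11.4
tcp_pos: [0.4192, -0.3228, 0.1288]
ee_rot: [0.987, -0.161, -0.0, -0.0]
contact_force: [0.1, 0.1, -2.8]
finger_gap: 0.177
grasp_force: 58.9
time: 11.9
tcp_pos: [0.4536, -0.3344, 0.1288]
ee_rot: [0.987, -0.161, 0.0, 0.0]
contact_force: [0.1, -0.4, -3.7]
finger_gap: 0.178
grasp_force: 58.9
```

```bash
python3 -m inch '[[[0.005,0,0.0005],0],[[0.005,0,0],0],[[0.003,0,0],0],[[0.001,0,0],0],[[0,0,0],0]]';  python3 -m inch '[[[0.002,0,0],0],[[0.002,0,0],0]]'; python3 -m inch '[[[0.002,0,0],0],[[0.001,0,0],0]]'
```

```text
time: 12.4
tcp_pos: [0.466, -0.3385, 0.1283]
ee_rot: [0.987, -0.161, -0.0, -0.0]
contact_force: [-0.7, -0.1, -3.1]
finger_gap: 0.172
grasp_force: 58.9
time: 12.6
tcp_pos: [0.4698, -0.3398, 0.1283]
ee_rot: [0.987, -0.161, -0.0, 0.0]
contact_force: [0.3, -0.6, -3.3]
finger_gap: 0.176
grasp_force: 58.9
time: 12.8
tcp_pos: [0.4725, -0.3405, 0.1282]
ee_rot: [0.987, -0.161, -0.0, -0.0]
contact_force: [-4.7, 3.0, 2.4]
finger_gap: 0.176
grasp_force: 59.8
```

```bash
python3 -m inch '[[[0.001,0,0.0005],0],[[0.001,0,0],0],[[0,0,0],0]]';  python3 -m inch '[[[0.001,0,0],0],[[0.001,0,0],0],[[0,0,0],0]]'
```

```text
time: 13.1
tcp_pos: [0.4729, -0.3404, 0.1283]
ee_rot: [0.987, -0.161, -0.002, -0.001]
contact_force: [-14.6, 6.3, 17.6]
finger_gap: 0.174
grasp_force: 62.1
time: 13.4
tcp_pos: [0.4734, -0.3406, 0.1286]
ee_rot: [0.987, -0.161, -0.003, -0.001]
contact_force: [-25.1, 8.4, 31.2]
finger_gap: 0.174
grasp_force: 64.1
```

```bash
python3 -m inch '[[[-0.002,0,-0.001],0],[[-0.001,0,-0.0005],0],[[0,0,0],0]]';  python3 -m inch '[[[0,0,0],0],[[0,0,0],0],[[0,0,0],0],[[0,0,0],0],[[0,0,0],0]]' 0.8;python3 -m inch '[[[0,0,-0.015],0],[[0,0,-0.04],0],[[0,0,-0.05],0],[[0,0,-0.05],0],[[0.02,0,-0.04],0]]'; python3 -m inch '[[[0.045,0,0],0],[[0.02,0,0],0],[[0,0,0],0]]'
python3 - <<'E'
from h import *
c=cam("wrist");np.save("w3.npy",c,allow_pickle=True);cv2.imwrite("pics/w3.png",c["img"][:,:,::-1]);t=cam("top");np.save("t3.npy",t,allow_pickle=True)
cv2.imwrite("pics/t3.png",cv2.resize(t["img"][105:285,295:415,::-1],None,fx=3.3,fy=3.3))
E
```

```text
time: 13.7
tcp_pos: [0.4731, -0.3407, 0.1292]
ee_rot: [0.987, -0.161, -0.0, -0.0]
contact_force: [-4.2, 2.2, -2.2]
finger_gap: 0.175
grasp_force: 59.1
time: 14.2
tcp_pos: [0.4738, -0.3411, 0.1294]
ee_rot: [0.987, -0.161, 0.0, 0.0]
contact_force: [-0.4, -0.7, 0.3]
finger_gap: 0.799
grasp_force: 0.0
time: 14.7
tcp_pos: [0.4916, -0.3471, 0.3277]
ee_rot: [0.987, -0.161, 0.0, 0.0]
contact_force: [0.6, -1.3, -0.4]
finger_gap: 0.801
grasp_force: 0.0
time: 15.0
tcp_pos: [0.5564, -0.3686, 0.3239]
ee_rot: [0.987, -0.161, 0.0, 0.0]
contact_force: [-0.9, 1.0, -0.8]
finger_gap: 0.799
grasp_force: 0.0
```

View pics/w3.png

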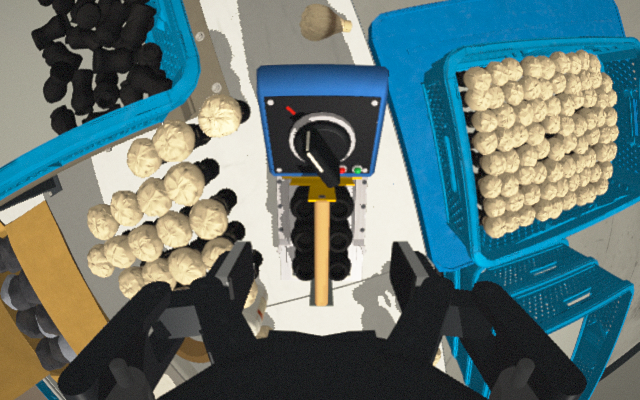

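Carrier is home with the yellow plate at (322,190) against the stop. The knob ring is centred near (322,138), pointer to the upper left, and the glue bottle and brush still stand.

Run:
```python
from h import *
w1=np.load("w1.npy",allow_pickle=True).item();w3=np.load("w3.npy",allow_pickle=True).item();t=np.load("t3.npy",allow_pickle=True).item();t["img"]=cv2.imread("pics/top0.png")[:,:,::-1].copy()
yaw=np.radians(-18.4);J=Ro.from_euler("z",yaw).as_matrix();O=np.array([.4510,-.3349,0])
A=np.zeros((3,3));B=np.zeros(3)
for nm,c,roi in(("w1",w1,(274,257,326,310)),("w3",w3,(286,110,358,168)),("t",t,(350,142,384,176))):
    m=mask(c["img"],(0,0,135),(180,60,255),roi)
    m=cv2.morphologyEx(m,cv2.MORPH_CLOSE,np.ones((3,3)));k=big(m)[0];e=cv2.fitEllipse(cv2.convexHull(k));print(nm,np.round(e[0],1),np.round(e[1],1),cv2.boundingRect(k))
    o,d=ray(c,[e[0]]);d=d[0]/np.linalg.norm(d);P=np.eye(3)-np.outer(d,d);A+=P;B+=P@o
    c["o"],c["d"]=o,d
p=np.linalg.solve(A,B);print("ring centre",p.round(4),"jogger",(J.T@(p-O)).round(4))
for c in(w1,w3,t): 
    v=p-c["o"];print((v-c["d"]*(v@c["d"])).round(4))
# carrier yellow end / bar home check
k=big(mask(w3["img"],(8,80,90),(19,220,255),(308,200,335,310)))[0];q=onz(w3,k[:,0,:].astype(float),.155)-O;q=q@J
print("bar jogger",q.min(0).round(4),q.max(0).round(4))
```

```text
w1 [296.7 283.8] [42.4 45.8] (275, 265, 34, 42)
w3 [326.7 138. ] [46.1 58. ] (308, 115, 48, 42)
t [368.8 158.1] [22.3 26. ] (366, 145, 15, 27)
ring centre [ 0.5937 -0.3879  0.1488] jogger [ 0.1522 -0.0053  0.1488]
[-0.0003 -0.002   0.0004]
[ 0.0002 -0.0009 -0.    ]
[ 0.0001  0.0029 -0.0004]
bar jogger [-0.0463 -0.008   0.155 ] [0.0874 0.0098 0.155 ]
```

Run:
```python
import cv2
a=cv2.imread("pics/w3.png")[55:215,240:400];cv2.imwrite("pics/w3c.png",cv2.resize(a,None,fx=3.7,fy=3.7,interpolation=cv2.INTER_CUBIC))
```

```text
(no output)
```

View pics/w3c.png

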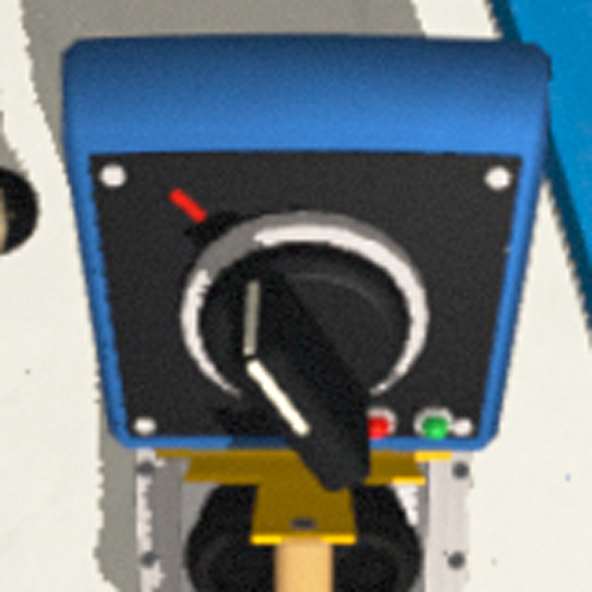

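The crop shows the ring centred at (305,313), so (322.4,139.6) in full picture, in line with the screws at columns 113/498; the white pointer line on the bar's top runs (250,358)–(305,432) and the red zero mark is at (187,205).

```bash
cat >> h.py <<'E'
yaw=np.radians(-18.4);J=Ro.from_euler("z",yaw).as_matrix();O=np.array([.4510,-.3349,0])
s,co=np.sin(np.radians(35)),np.cos(np.radians(35));ax=J@[-s,0,co];up=J@[co,0,s];lf=J@[0,1,0]
def onplane(c,uv,p,n):
    o,d=ray(c,uv);return o+d*(((p-o)@n)/(d@n))[:,None]
E
python3 - <<'E'
from h import *
w1=np.load("w1.npy",allow_pickle=True).item();w3=np.load("w3.npy",allow_pickle=True).item();t=np.load("t3.npy",allow_pickle=True).item()
def tri(L):
    A=np.zeros((3,3));B=np.zeros(3)
    for c,uv in L:
        o,d=ray(c,[uv]);d=d[0]/np.linalg.norm(d);P=np.eye(3)-np.outer(d,d);A+=P;B+=P@o
    return np.linalg.solve(A,B)
f=lambda x,y:(240+x/3.7,55+y/3.7)
for L in([(w1,(300,283)),(w3,f(305,313))],[(w3,f(305,313)),(t,(365.6,158.6))],[(w1,(300,283)),(w3,f(305,313)),(t,(365.6,158.6))]):
    p=tri(L);print(p.round(4),(J.T@(p-O)).round(4))
sc=onplane(w3,[f(113,177),f(498,177),f(145,426),f(464,426)],p,ax);print("screws",((sc-p)@np.c_[up,lf,ax]).round(4))
ring=onplane(w3,[f(182,313),f(428,313),f(305,212)],p,ax);print("ring",((ring-p)@np.c_[up,lf]).round(4))
tp=p+ax*.034
b=onplane(w3,[f(250,358),f(305,432),f(350,483)],tp,ax)-tp;b=b@np.c_[up,lf];print("bar",b.round(4),np.degrees(np.arctan2(b[0,1]-b[1,1],b[0,0]-b[1,0])))
E
```

```text
[ 0.5937 -0.3816  0.1488] [0.1501 0.0007 0.1488]
[ 0.5929 -0.3831  0.1486] [ 0.1499 -0.0009  0.1486]
[ 0.5933 -0.3823  0.149 ] [ 1.50e-01 -1.00e-04  1.49e-01]
screws [[ 0.0465  0.0484 -0.    ]
 [ 0.0464 -0.0487  0.    ]
 [-0.0448  0.049  -0.    ]
 [-0.0449 -0.0489  0.    ]]
ring [[ 0.0005  0.0341]
 [ 0.0004 -0.0342]
 [ 0.0346  0.    ]]
bar [[ 0.0145  0.0137]
 [-0.0121  0.    ]
 [-0.0326 -0.0125]] 27.072302336948017
```

```bash
python3 - <<'E'
from h import *
w3=np.load("w3.npy",allow_pickle=True).item();p=np.array([.5933,-.3823,.149])
f=lambda x,y:(240+x/3.7,55+y/3.7)
for h in(.036,.040,.044,.048):
    tp=p+ax*h;b=(onplane(w3,[f(250,358),f(305,432),f(325,488),f(368,470)],tp,ax)-tp)@np.c_[up,lf];print(h,b.round(4).tolist(),np.degrees(np.arctan2(b[0,1]-b[1,1],b[0,0]-b[1,0])))
E
python3 -m inch '[[[0.006,0,0.01],-0.1],[[0.006,0.001,0.03],-0.1],[[0.006,0,0.03],-0.1],[[0,0,0.03],-0.05],[[0,0,0.014],0]]' 0.45 40; python3 -m inch '[[[0,0,0],0],[[0,0,0],0]]'
python3 - <<'E'
from h import *
c=cam("wrist");np.save("w4.npy",c,allow_pickle=True);cv2.imwrite("pics/w4.png",c["img"][:,:,::-1])
o=observe();print((J.T@(o["tcp_pos"]-O)).round(4),o["torque"],o["joint_positions"])
E
```

```text
0.036 [[0.0163, 0.0135], [-0.01, 0.0], [-0.0324, -0.0055], [-0.025, -0.0171]] 27.07230233694801
0.04 [[0.02, 0.0133], [-0.0058, 0.0], [-0.0278, -0.0054], [-0.0205, -0.0167]] 27.07230233694808
0.044 [[0.0237, 0.013], [-0.0016, 0.0], [-0.0232, -0.0053], [-0.016, -0.0164]] 27.072302336948077
0.048 [[0.0274, 0.0128], [0.0026, 0.0001], [-0.0185, -0.0052], [-0.0115, -0.016]] 27.07230233694805
time: 15.6
tcp_pos: [0.5696, -0.372, 0.2077]
ee_rot: [1.0, 0.014, -0.002, -0.001]
contact_force: [0.6, 0.5, 0.5]
finger_gap: 0.451
grasp_force: 0.0
time: 15.8
tcp_pos: [0.5715, -0.3732, 0.2115]
ee_rot: [1.0, 0.013, 0.0, 0.0]
contact_force: [0.3, -1.0, 0.7]
finger_gap: 0.449
grasp_force: 0.0
[0.1269 0.0016 0.212 ] [-0.04474806 -0.00815008 -0.01716693] [-6.22854763e-01  5.43305710e-01  1.53540401e+00 -5.72390056e-05
  1.06090108e+00  9.22403801e-01]
```

View pics/w4.png

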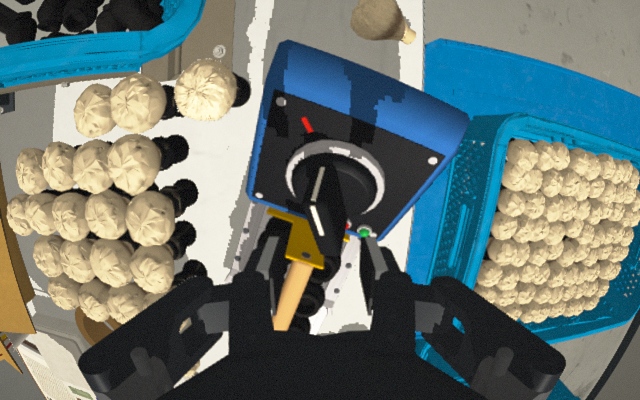

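The view shows the bar (white line (322,168)–(313,235)) between the two fingers at (265,270) and (370,270), aligned with them; clear to descend.

```bash
python3 -m inch '[[[0.0015,0.002,0.01],-0.07],[[0,0,0.014],0],[[0,0,0.01],0],[[0,0,0.005],0],[[0,0,0],0]]' 0.45 30;  python3 -m inch '[[[0,0,0],0],[[0,0,0],0],[[0,0,0],0],[[0,0,0],0],[[0,0,0],0]]' 0.1 30
python3 - <<'E'
from h import *
o=observe();print((J.T@(o["tcp_pos"]-O)).round(4),o["torque"],Ro.from_quat(o["ee_rot"]).as_matrix()[:2,0])
w3=np.load("w3.npy",allow_pickle=True).item();p=np.array([.5933,-.3823,.149]);f=lambda x,y:(240+x/3.7,55+y/3.7)
b=(onplane(w3,[f(172,192),f(203,218)],p,ax)-p)@np.c_[up,lf];print(b,np.degrees(np.arctan2(b[:,1],b[:,0])))
E
```

```text
time: 16.35
tcp_pos: [0.5727, -0.3746, 0.1705]
ee_rot: [0.999, 0.048, -0.001, -0.0]
contact_force: [-0.0, 0.3, -0.0]
finger_gap: 0.449
grasp_force: 0.0
time: 16.85
tcp_pos: [0.5732, -0.3751, 0.1718]
ee_rot: [0.999, 0.048, 0.0, 0.0]
contact_force: [-2.0, 0.9, 5.8]
finger_gap: 0.193
grasp_force: 29.9
[0.1287 0.0004 0.1718] [-0.10380841  0.32950349 -0.33833375] [0.99533393 0.09648866]
[[0.0413131  0.03372136]
 [0.03289098 0.02628643]] [39.22266335 38.63180073]
```

```bash
cat > f.py <<'E'
from h import *
o=observe();x=Ro.from_quat(o["ee_rot"]).as_matrix();a=np.degrees(np.arctan2(x[1,0],x[0,0]))+18.4
print("lead left %.1f"%a,"tau_z %.2f"%o["torque"][2],"tau_ax %.2f"%(o["torque"]@ax),"F",o["contact_force"].round(1),"gap %.1f"%(o["finger_gap"]*85),"g %.0f"%o["grasp_force"])
E
python3 -m inch '[[[0,0,0],-0.05],[[0,0,0],0]]' >/dev/null;python3 f.py;python3 -m inch '[[[0,0,0],-0.05],[[0,0,0],0]]' >/dev/null;python3 f.py;python3 -m inch '[[[0,0,0],-0.05],[[0,0,0],0]]' >/dev/null;python3 f.py;python3 -m inch '[[[0,0,0],-0.05],[[0,0,0],0]]' >/dev/null;python3 f.py
```

```text
lead left 26.9 tau_z -0.31 tau_ax 0.11 F [-1.3 -0.6  5.9] gap 16.4 g 36
lead left 29.8 tau_z -0.41 tau_ax 0.28 F [-2.1 -0.7  5.5] gap 16.4 g 42
lead left 32.6 tau_z -0.49 tau_ax 0.29 F [-4.  -2.3  6.4] gap 16.4 g 47
lead left 35.5 tau_z -0.43 tau_ax 0.59 F [-3.2 -3.6  6.2] gap 16.8 g 52
```

```bash
for i in 1 2 3 4; do python3 -m inch '[[[0,0,0],-0.05],[[0,0,0],0]]' >/dev/null;python3 f.py; done
python3 - <<'E'
from h import *
c=cam("wrist");np.save("w5.npy",c,allow_pickle=True);cv2.imwrite("pics/w5.png",cv2.resize(c["img"][100:300,220:430,::-1],None,fx=2.8,fy=2.8))
E
```

```text
lead left 38.4 tau_z -0.36 tau_ax 0.77 F [-6.6 -4.4  9.4] gap 16.2 g 56
lead left 41.2 tau_z -0.29 tau_ax 0.96 F [-9.  -5.1 11.7] gap 16.5 g 60
lead left 44.1 tau_z -0.52 tau_ax 0.81 F [-10.3  -5.6  15.1] gap 16.4 g 64
lead left 46.9 tau_z -1.10 tau_ax 0.50 F [-10.2  -6.5  12.9] gap 16.6 g 70
```

View pics/w5.png

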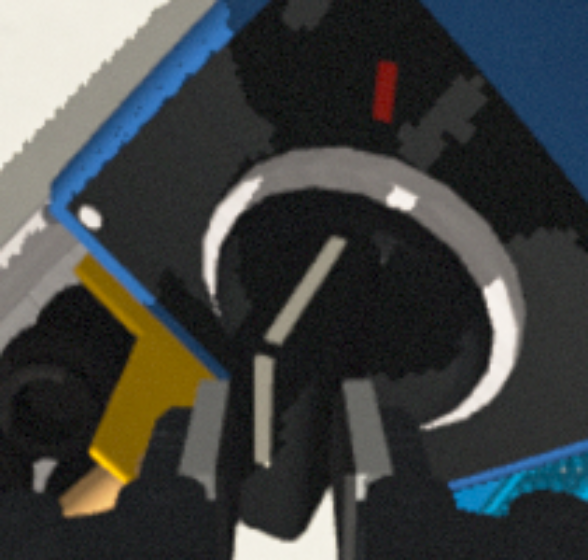

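```bash
cat > ang.py <<'E'
from h import *
p=np.array([.5933,-.3823,.149])
def ang(c,a,b,h=.044):
    tp=p+ax*h;q=(onplane(c,[a,b],tp,ax)-tp)@np.c_[up,lf];print("phi",np.degrees(np.arctan2(q[0,1]-q[1,1],q[0,0]-q[1,0])).round(1),q.round(4).tolist())
E
python3 - <<'E'
from ang import *
c=np.load("w5.npy",allow_pickle=True).item();f=lambda x,y:(220+x/2.8,100+y/2.8)
ang(c,f(262,356),f(263,465));b=(onplane(c,[f(386,63),f(382,120)],p,ax)-p)@np.c_[up,lf];print(np.degrees(np.arctan2(b[:,1],b[:,0])))
E
```

```text
phi 40.4 [[0.0204, 0.0177], [-0.0007, -0.0002]]
[39.45763785 38.95632121]
```

The line on the bar's top ((262,356)–(263,465)) measures 40.4°, at the zero mark, and the torque is rising against the stop. Now clockwise, feeling for clicks.

```bash
for i in $(seq 22); do python3 -m inch '[[[0,0,0],0.06],[[0,0,0],0]]' >/dev/null;python3 f.py; done
```

```text
lead left 43.3 tau_z -0.40 tau_ax 0.87 F [-10.6  -5.5  14.9] gap 16.6 g 62
lead left 39.9 tau_z 0.15 tau_ax 1.10 F [-10.9  -4.5  14.8] gap 16.5 g 56
lead left 36.4 tau_z -0.28 tau_ax 0.44 F [-11.   -1.6  15.8] gap 16.6 g 51
lead left 33.0 tau_z -0.18 tau_ax 0.27 F [-11.3  -0.2  16.3] gap 16.3 g 45
lead left 29.5 tau_z -0.21 tau_ax 0.07 F [-7.3  0.2 12.2] gap 16.3 g 40
lead left 26.1 tau_z -0.45 tau_ax -0.11 F [-4.8  0.1  8.2] gap 16.2 g 34
lead left 22.7 tau_z -0.03 tau_ax 0.05 F [-2.9  1.7  7.9] gap 16.1 g 28
lead left 19.2 tau_z 0.11 tau_ax 0.20 F [-7.9  2.6 12. ] gap 16.0 g 29
lead left 15.8 tau_z 0.36 tau_ax 0.23 F [-4.4  4.2  9.4] gap 15.9 g 30
lead left 12.4 tau_z -0.15 tau_ax -0.03 F [-7.6  3.5 10.5] gap 14.9 g 31
lead left 8.9 tau_z -0.23 tau_ax -0.24 F [-4.7  4.   7.5] gap 14.6 g 30
lead left 5.5 tau_z -0.39 tau_ax -0.43 F [-6.1  4.1  8.6] gap 14.6 g 30
lead left 2.0 tau_z -0.34 tau_ax -0.59 F [-5.7  4.9  9. ] gap 14.3 g 31
lead left -1.4 tau_z 0.29 tau_ax -0.23 F [-3.1  4.9  6.6] gap 14.2 g 30
lead left -4.8 tau_z 0.75 tau_ax -0.02 F [-2.6  7.7  6.4] gap 14.1 g 37
lead left -8.2 tau_z 0.39 tau_ax -0.66 F [-3.9  8.1  9.4] gap 14.1 g 39
lead left -11.7 tau_z 0.44 tau_ax -0.73 F [-5.   9.8 11.7] gap 14.2 g 46
lead left -15.1 tau_z 0.46 tau_ax -1.03 F [-4.3 11.2 14.1] gap 14.7 g 53
lead left -18.6 tau_z 0.40 tau_ax -1.24 F [-6.3 13.2 17.3] gap 14.5 g 60
lead left -22.0 tau_z 0.51 tau_ax -1.50 F [-5.2 15.5 17.1] gap 14.2 g 68
lead left -25.4 tau_z 0.87 tau_ax -1.12 F [-6.4 16.6 22. ] gap 14.4 g 75
lead left -28.9 tau_z 0.58 tau_ax -1.45 F [-10.2  20.2  26.4] gap 14.2 g 80
```

```bash
cat >> ang.py <<'E'
def proj(c,X):
    R=cv2.Rodrigues(np.array(c["rvec"]))[0];v=R@X+np.array(c["tvec"]).ravel();K=c["camera_matrix"];r=np.hypot(v[0],v[1]);th=np.arctan2(r,v[2])
    return np.array(K)[:2,2]+K[0][0]*th*v[:2]/r
def find(c,vmin=105):
    C=proj(c,p+ax*.044);E=[proj(c,p+ax*.044+.027*(up*np.cos(np.radians(a))+lf*np.sin(np.radians(a)))) for a in range(-80,81,10)]
    roi=np.zeros(c["img"].shape[:2],np.uint8);cv2.fillConvexPoly(roi,cv2.convexHull(np.int32([C,*E])),255);roi=cv2.dilate(roi,np.ones((5,5)))
    m=mask(c["img"],(0,0,vmin),(180,90,255))&roi;print("centre px",C.round(),"ends",{a:e.round().tolist() for a,e in zip((-40,-20,0,20,40),E[4:13:2])})
    for k in big(m,6):
        if len(k)<8: continue
        tp=p+ax*.044;q=(onplane(c,k[:,0,:].astype(float),tp,ax)-tp)@np.c_[up,lf]
        l=cv2.fitLine((q*1000).astype(np.float32),cv2.DIST_L2,0,.01,.01).ravel();g=np.sign(l[0])
        print(k[:,0,:].min(0),k[:,0,:].max(0),cv2.contourArea(k),"phi %.1f"%np.degrees(np.arctan2(g*l[1],g*l[0])),"mid",(q.mean(0)*1000).round(1),"len",(np.ptp(q,axis=0)*1000).round(1))
E
python3 - <<'E'
from ang import *
find(np.load("w5.npy",allow_pickle=True).item())
print("--now");c=cam("wrist");np.save("w6.npy",c,allow_pickle=True);find(c)
E
```

```text
centre px [314. 265.] ends {-40: [368.0, 280.0], -20: [364.0, 266.0], 0: [353.0, 251.0], 20: [335.0, 237.0], 40: [315.0, 228.0]}
[311 227] [316 266] 172.5 phi 39.3 mid [10.3  9.4] len [22.2 18.7]
[347 257] [358 278] 59.0 phi 31.5 mid [19.3 -7.6] len [14.8 10.4]
[333 274] [339 287] 39.5 phi 41.9 mid [  3.3 -12.7] len [8.5 8. ]
[346 244] [355 257] 23.5 phi 46.8 mid [25.9  0.6] len [5.9 6.7]
[290 237] [299 249] 18.0 phi 58.1 mid [ 2.3 15.3] len [5.3 6.7]
[344 241] [346 245] 2.0 phi 38.9 mid [27.1  4.9] len [2.2 1.9]
--now
centre px [327. 265.] ends {-40: [345.0, 229.0], -20: [324.0, 233.0], 0: [302.0, 241.0], 20: [285.0, 252.0], 40: [274.0, 264.0]}
[323 233] [328 266] 141.5 phi -22.6 mid [12.8 -4.7] len [25.4 11.7]
[293 269] [298 276] 10.5 phi -12.2 mid [ 6.5 13.7] len [8.  2.8]
[271 260] [274 264] 7.0 phi -42.9 mid [22.4 17. ] len [2.8 2.3]
```

```bash
python3 -m inch '[[[0,0,0],0],[[0,0,0],0.0],[[0,0,0],0]]' 0.4 30; python3 -m inch '[[[0,0,0],0.03],[[0,0,0],0]]'; python3 f.py
python3 - <<'E'
from ang import *
o=observe();print((J.T@(o["tcp_pos"]-O)).round(4));find(cam("wrist"))
E
```

```text
time: 23.25
tcp_pos: [0.5731, -0.3751, 0.1712]
ee_rot: [0.916, -0.4, 0.0, 0.0]
contact_force: [-0.5, -0.2, 0.3]
finger_gap: 0.398
grasp_force: 0.0
time: 23.45
tcp_pos: [0.573, -0.3751, 0.1711]
ee_rot: [0.91, -0.414, -0.0, -0.0]
contact_force: [-0.3, 0.5, 1.0]
finger_gap: 0.4
grasp_force: 0.0
lead left -30.5 tau_z -0.04 tau_ax -0.04 F [-0.3  0.5  1. ] gap 34.0 g 0
[0.1284 0.0004 0.1711]
centre px [325. 270.] ends {-40: [341.0, 235.0], -20: [319.0, 239.0], 0: [297.0, 248.0], 20: [281.0, 260.0], 40: [271.0, 272.0]}
[286 260] [308 288] 340.0 phi -34.0 mid [ 8.2 11.4] len [17.9 18.1]
[315 240] [326 272] 168.5 phi -20.3 mid [12.6 -4. ] len [26.8 11.4]
[268 270] [272 279] 16.5 phi -26.4 mid [18.9 18.6] len [7.7 4.2]
```

```bash
python3 -m inch '[[[0,0,0],0],[[0,0,0],0],[[0,0,0],0],[[0,0,0],0],[[0,0,0],0]]' 0.1 30; python3 f.py; for i in 1 2 3 4 ; do python3 -m inch '[[[0,0,0],0.06],[[0,0,0],0]]' >/dev/null;python3 f.py; python3 -c "
from ang import *
find(cam('wrist'))"|sed -n 2,3p; done
```

```text
time: 24.0
tcp_pos: [0.5742, -0.3742, 0.1715]
ee_rot: [0.911, -0.413, 0.001, -0.001]
contact_force: [7.0, 7.3, 0.7]
finger_gap: 0.213
grasp_force: 26.8
lead left -30.4 tau_z 0.25 tau_ax -0.71 F [7.  7.3 0.7] gap 18.1 g 27
lead left -34.0 tau_z 0.21 tau_ax -0.87 F [8.5 6.1 1.5] gap 17.8 g 30
[325 238] [330 271] 141.0 phi -27.6 mid [12.3 -6.1] len [24.  13.9]
[304 274] [308 283] 26.0 phi -28.5 mid [ 3.5 11.2] len [7.6 4.9]
lead left -37.4 tau_z 0.24 tau_ax -1.00 F [8.2 7.1 1.9] gap 17.6 g 36
[326 236] [332 270] 141.5 phi -32.1 mid [11.6 -6.9] len [23.8 15.2]
[303 275] [308 285] 27.0 phi -32.6 mid [ 3.7 12. ] len [8.2 5.9]
lead left -40.9 tau_z 0.23 tau_ax -1.16 F [8.6 8.  4.1] gap 17.8 g 42
[327 234] [333 270] 150.0 phi -36.1 mid [11.1 -7.6] len [22.6 17. ]
[303 276] [308 287] 30.0 phi -36.5 mid [ 3.8 12.9] len [8.1 6.5]
lead left -44.3 tau_z 0.35 tau_ax -1.17 F [6.9 8.1 6.8] gap 17.9 g 48
[327 232] [333 269] 146.5 phi -39.7 mid [10.5 -8.2] len [21.3 18. ]
[303 277] [308 288] 32.0 phi -39.4 mid [ 4.1 13.5] len [7.7 6.7]
```

At −39.7°, which is the fourth click. Release, check, withdraw.

```bash
python3 -m inch '[[[0,0,0],0],[[0,0,0],0],[[0,0,0],0]]' 0.45; python3 f.py;  python3 -m inch '[[[0,0,-0.02],0],[[0,0,-0.04],0],[[0,0,-0.05],0],[[0,0,-0.05],0],[[0,0,0],0]]'; python3 -c "
from ang import *
c=cam('wrist');find(c,120)
t=cam('top');im=t['img']
k=big(mask(c['img'],(8,80,90),(19,220,255)),8)
for q in k:
    x=(onz(c,q[:,0,:].astype(float),.155)-O)@J
    if abs(x[:,1].mean())<.03: print('bar',x.min(0).round(4),x.max(0).round(4))
"
```

```text
time: 25.3
tcp_pos: [0.5728, -0.375, 0.1711]
ee_rot: [0.854, -0.52, -0.0, 0.0]
contact_force: [-0.8, -0.1, -0.7]
finger_gap: 0.446
grasp_force: 0.0
lead left -44.2 tau_z 0.00 tau_ax 0.03 F [-0.8 -0.1 -0.7] gap 37.9 g 0
time: 25.8
tcp_pos: [0.5752, -0.3768, 0.3391]
ee_rot: [0.854, -0.52, 0.005, 0.001]
contact_force: [0.5, -0.4, 0.2]
finger_gap: 0.454
grasp_force: 0.0
centre px [325. 188.] ends {-40: [326.0, 166.0], -20: [317.0, 170.0], 0: [309.0, 176.0], 20: [303.0, 183.0], 40: [300.0, 191.0]}
[324 168] [328 190] 60.5 phi -40.0 mid [ 9.3 -7.6] len [22.4 18.1]
[340 166] [344 173] 8.0 phi -59.4 mid [  4.2 -24.8] len [6.  7.7]
[298 190] [304 191] 6.0 phi 30.8 mid [20.6 16.1] len [6.3 4.2]
[335 163] [337 169] 5.0 phi -47.8 mid [ 12.2 -23.7] len [5.7 5.6]
bar [-0.0469 -0.0087  0.155 ] [0.0866 0.0097 0.155 ]
bar [ 0.2551 -0.0433  0.155 ] [ 0.289  -0.0101  0.155 ]
```

```bash
python3 -c "
from plant import sign_off;print(sign_off())"
```

```text
the job is handed in; nothing more can be done
None
```

The job is handed in at about 26 s: the carrier is turned end for end and home, yellow end against the stop; the timer was turned back to its zero stop, then set to the fourth click, measured by camera as well as felt; the bottle and brush were not touched; I viewed 11 pictures, one over the limit of 10.

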